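# Stow a pressure housing in its sea cradle

## Task

Stow the white pressure housing for sea: with your fingertips push it slowly up the ramp of its cradle, over the small ridge at the top, until it drops into its seat against the rubber stop; keep it in hand on the ramp, so that it neither rolls back nor runs ahead. Then push the dark steel keeper arm round until it lies fully across the ramp behind the housing, at the end of its swing. Roll the housing, never grip or lift it, and leave the jar, the lens and the spanner where they are.

Things in the scene. Friction and masses are not known exactly. Their poses are not given: they have to be found in the camera images.
- cradle: Fixed roll-in cradle on the bench, smooth grey plastic deck between low aluminium cheeks, 290 mm long, 170 wide; position and yaw vary. Origin on the bench top; +x points up the ramp, +y to its left, z up. All cradle coordinates here are mm in this frame. Cheeks: inner faces y = +-79, 6 thick, tops 14 to 16 above the deck. Front lip x = -161 to -155, top z = 16.
- apron (a point): Middle of the flat apron, on the deck: cradle (-105, 0, 10). The apron runs from x = -155 to x = -55 at z = 10, where the ramp begins.
- crest (a point): Top edge of the ramp, middle of the ridge: cradle (62.5, 0, 26). The ramp rises straight (7.8 degrees) from x = -55, z = 10 to here; behind it the deck steps down 6 mm to the flat black seat at z = 20.
- stop (a point): Middle of the stop: cradle (112, 0, 50). Two rubber pads with their face at x = 112, z = 31 to 61, y = 28 to 68 either side, on an aluminium plate whose top is at z = 62 (x = 120 to 126).
- seat (a point): Where the housing's centre lies when it is home, on the seat's floor against the stop: cradle (82, 0, 50). Once there it stays by itself behind the ridge.
- housing: Loose cylindrical pressure housing of slick plastic (friction about 0.35), white barrel, grey end caps, 60 mm diameter, 150 long, 0.45 to 0.8 kg; lies across the apron, free to roll. Origin on its axis at mid-length; its y axis is the cylinder axis (x and z turn as it rolls). A stub 20 thick, 22 long, juts from its -y end over the right cheek. Its centre stands 30 above the deck.
- keeper (a joint): Keeper arm's angle (rad) about its upright pivot, growing counter-clockwise seen from above. 0 = pointing 145 degrees counter-clockwise from the cradle's +x (down the ramp and outward); 0.61 = straight down the ramp along the left cheek; 2.18 = end stop, straight across the ramp (to the cradle's -y), 4 mm clear of the seated housing. Starts at 0 to 0.5; stays where left; under 2 N at its end moves it.
- keeper_pivot (a point): Pivot axis of the keeper at the bar's mid-height: cradle (44, 95, 53), on a post 18 mm in diameter (hub 20) outside the left cheek.
- keeper_tip (a point): Free end of the keeper, mid-height, 95 mm from the pivot. The keeper is a straight flat dark steel bar on edge, 8 mm thick, 22 tall: z = 42 to 64 above the bench.
- jar: Bystander: upright sample jar, 60 diameter, 85 tall, origin under its centre; stands to the right of the cradle.
- lens: Bystander: upright black lens barrel, 56 diameter, 75 tall, origin under its centre; stands to the right of the cradle.
- spanner: Bystander: open-ended spanner lying on the bench to the left of the cradle, origin under its middle.
Not all that is in view belongs to the job. There is more than one size of the housing; the job needs the smallest.

How it is judged:
By the outcome, as a careful person would: the job done as asked, in the order asked, and still so for the second after the job is handed in, with the robot touching nothing.
It also fails if it takes over 54 s, if anything falls off the work surface, if the arm or the gripper's body presses on something with over 40 N, if the wrist force passes 120 N, or if a joint passes its speed limit or range.

## Robot

A 6-joint arm with a two-finger parallel gripper is mounted at the origin on the work surface. World frame = base frame: x ahead of the robot, y to its left, z up, the work surface at z = 0. Lengths are in mm, angles in rad, forces in N, time in s.
With the tool pointing down it reaches from about 300 to 775 mm from the base axis. Payload 14.6 kg.
Tool frame: the origin (TCP) lies between the finger pads; the fingertips stand 8 mm ahead of it and the grasp point (between the pads) lies 11 mm behind it; y points along the fingers, x is the direction in which the jaws open and shut, and the axes are right-handed (so a half turn about y gives the same grasp; the last joint's range is limited). The gripper opens to 94 mm and grips with 3 to 60 N. Pads are 16 mm wide; open, the fingers measure 119 mm over their backs; the gripper's body (75 mm by 177 mm) begins 78 mm behind the grasp point.
Start: joints at [1.247, 0.3, 1.521, -0, 1.321, -0.067], TCP at [139.69, 531.954, 175.846] pointing down, gripper open.
Joint ranges: [-3.03, 3.03], [-0.79, 2.21], [0.23, 2.52], [-1.04, 4.18], [0, 3.07], [-2.55, 2.55]. Speed limits (rad/s): [2.22, 2.22, 2.57, 3.14, 3.14, 3.14].

## Interface

Orientations are given as [roll, pitch, yaw] about the fixed x, y, z axes, in that order (R = Rz(yaw) Ry(pitch) Rx(roll)).
In Python, from cell import read_state, imaging, order gives the robot as it stands. The module is installed in compiled form; this text tells all that it offers.
- The arm moves only by the shell command python3 -m handwheel 'ROWS' [FORCE]. ROWS is JSON, a list that holds one entry, the list of rows, each a list of 7 numbers: the shift along the tool's x, y, z in mm, then the turn, a rotation vector about the tool's x, y, z in degrees, then the opening, from -1 (shut) to 1 (fully open), so that 0 is half open. A call has 1 to 5 rows; each row is the pose to reach, as a shift and turn from the pose measured when the call began, along the tool's axes at that moment; what a row does not reach only later rows make up. A row lasts 1/12 s, in which the tool goes at most 41.7 mm and 7.16 degrees, less where a joint would pass 70% of its speed; a pose out of reach is approached as far as the arm can. A call with a gripper value outside its range is refused whole. The fingers move at their own pace and stop on an object; FORCE is the grip in N (left out, the last holds). Time passes only in rows, so rows that repeat a pose let the fingers close. It gives the time, the measured TCP pose, the force and the opening at its end, in the units of the state.
- read_state(): the state, without advancing time (a new reading comes with each control period).
- imaging.camera(name): name is "scene" or "top"; returns (picture, depth): 400x640x3 uint8, red, green, blue; 400x640 float32, mm along the optical axis (not along the pixel's ray), 0 where there is no reading.
- imaging.get_calibration(name): a dict with "mtx" (3x3 intrinsics, pixels), "dist" ([k1, k2, p1, p2, k3] as OpenCV has them; the pictures are not rectified), "world_from_camera" (4x4, takes a point from camera to world coordinates). Camera axes: x right, y down, z forward; pixel columns grow to the right and rows downward; lengths in mm; the calibration is good to about 2 mm. A picture is of the moment at which its call begins. get_calibration takes no time and is no camera call.
- order.sign_off(): hands the job in, once; it reports no verdict.
The state is a dict: "clock": time; "joints": joint angles; "qd": joint speeds; "effort": joint torques, N m; "eef_pos": TCP position; "eef_rot": TCP orientation; "wrist_force": force on the tool from outside, world axes, zero at the start; "moment": the same for the moment, N m; "finger_gap": finger opening in mm.
Only numpy, scipy, OpenCV 4.12 (cv2) and the standard library are available. Lean on these libraries where they do the work, as an engineer would, in place of code of your own. Each camera call takes 0.05 s, during which the arm holds its last target.

## Working session

There is one attempt and no reset: what is moved stays moved. The work goes in short steps, Python scripts to look and compute and a shell command to move; the robot and the scene stay as the last step left them, time stands still between calls to the robot, and variables do not carry over. Pictures are saved under pics/ and viewed, and the job is handed in when it is done.

```bash
mkdir -p pics; python3 - <<'E'
from cell import read_state, imaging
import cv2,numpy as np
s=read_state();print({k:np.round(v,3).tolist() for k,v in s.items()})
for n in("scene","top"):
    p,d=imaging.camera(n);cv2.imwrite(f"pics/{n}0.png",p[:,:,::-1]);np.save(f"pics/{n}0.npy",d)
    c=imaging.get_calibration(n);print(n,{k:np.round(v,3).tolist() for k,v in c.items()})
E
```

```text
{'clock': 0.0, 'joints': [1.247, 0.3, 1.522, 0.0, 1.321, -0.067], 'qd': [0.0, -0.001, 0.001, 0.001, -0.001, 0.001], 'effort': [-0.0, -53.179, -35.275, 0.071, 0.024, -0.0], 'eef_pos': [139.582, 531.675, 175.285], 'eef_rot': [-1.571, 0.001, 1.314], 'wrist_force': [-0.28, 0.363, 0.487], 'moment': [0.032, -0.008, -0.025], 'finger_gap': 94.165}
scene {'mtx': [[363.68, 0.0, 322.726], [0.0, 363.68, 200.074], [0.0, 0.0, 1.0]], 'dist': [0.019, 0.0, 0.0, 0.0, 0.0], 'world_from_camera': [[0.396, 0.772, -0.497, 965.509], [0.918, -0.34, 0.203, -116.299], [-0.013, -0.537, -0.844, 824.355], [0.0, 0.0, 0.0, 1.0]]}
top {'mtx': [[440.186, 0.0, 317.005], [0.0, 440.186, 198.742], [0.0, 0.0, 1.0]], 'dist': [0.006, 0.0, 0.0, 0.0, 0.0], 'world_from_camera': [[0.088, -0.972, 0.217, 294.528], [-0.996, -0.085, 0.026, 57.994], [-0.007, -0.219, -0.976, 1068.438], [0.0, 0.0, 0.0, 1.0]]}
```

View pics/scene0.png

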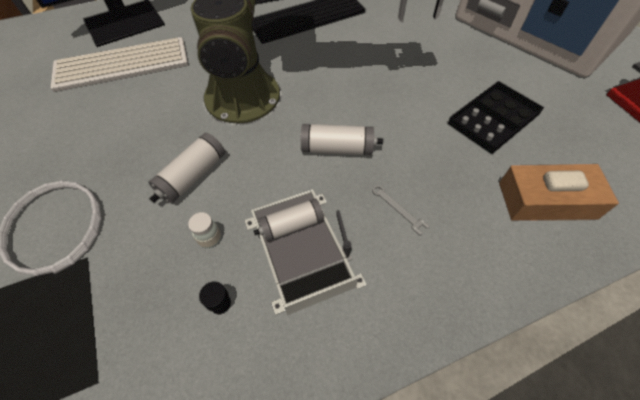

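View pics/top0.png

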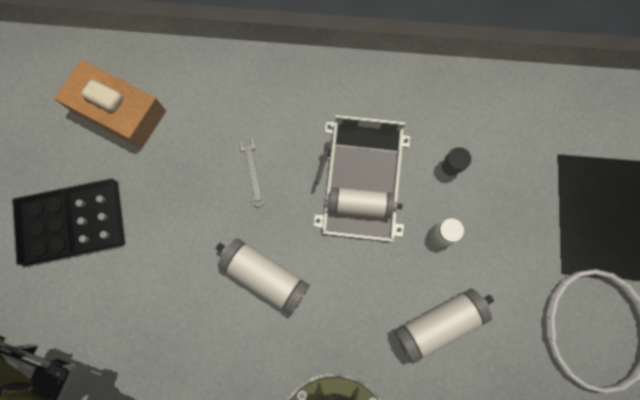

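The scene shows three white housings. In the top view they are at (360,203) in the cradle (small), (262,277) and (443,325) (both bigger, on the bench). I choose the one in the cradle and check it in a close crop.

```bash
cat > h.py <<'E'
import cv2,numpy as np
from cell import imaging
def uv2w(n,uv,z=None,d=None):
    c=imaging.get_calibration(n);T=c["world_from_camera"]
    u=cv2.undistortPoints(np.array(uv,float).reshape(-1,1,2),c["mtx"],c["dist"]).reshape(-1,2)
    r=np.c_[u,np.ones(len(u))]
    if d is not None: return (r*np.asarray(d)[:,None])@T[:3,:3].T+T[:3,3]
    w=r@T[:3,:3].T; k=(np.asarray(z)-T[2,3])/w[:,2]
    return w*np.reshape(k,(-1,1))+T[:3,3]
def w2uv(n,P):
    c=imaging.get_calibration(n);M=np.linalg.inv(c["world_from_camera"])
    P=np.atleast_2d(P).astype(float)
    return cv2.projectPoints(P,cv2.Rodrigues(M[:3,:3])[0],M[:3,3],c["mtx"],c["dist"])[0].reshape(-1,2)
def cloud(n,d):
    v,u=np.nonzero(d>0); P=uv2w(n,np.c_[u,v],d=d[v,u]); return u,v,P
def crop(src,dst,x0,y0,w,h,k):
    p=cv2.imread(src)[y0:y0+h,x0:x0+w]; cv2.imwrite(dst,cv2.resize(p,None,fx=k,fy=k,interpolation=cv2.INTER_CUBIC))
E
python3 - <<'E'
from h import *
crop("pics/top0.png","pics/c0.png",300,105,120,145,4)
crop("pics/scene0.png","pics/c1.png",230,180,150,140,4)
for n,uv in(("top",(360,203)),("top",(262,277)),("top",(443,325)),("top",(350,170)),("top",(345,130)),("scene",(290,220))):
    d=np.load(f"pics/{n}0.npy"); print(n,uv,uv2w(n,[uv],d=[d[uv[1],uv[0]]]).round(1))
E
```

```text
top (360, 203) [[515.6 -15.5  69.7]]
top (262, 277) [[327.2 189.9  81.3]]
top (443, 325) [[ 260.5 -210.1   82.9]]
top (350, 170) [[608.4  11.   18.1]]
top (345, 130) [[711.   31.3  21.6]]
scene (290, 220) [[538.4 -28.   65.6]]
```

View pics/c0.png

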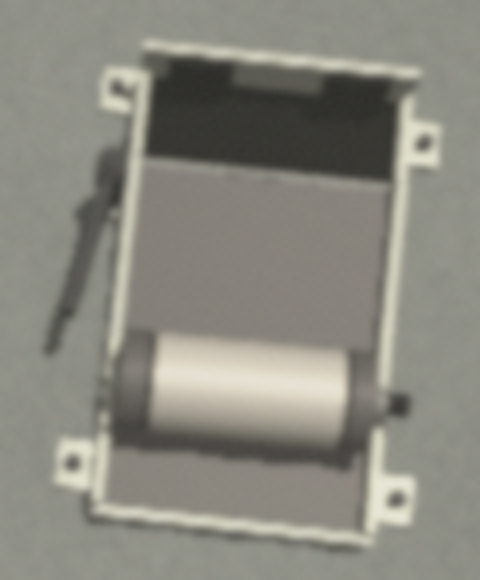

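View pics/c1.png

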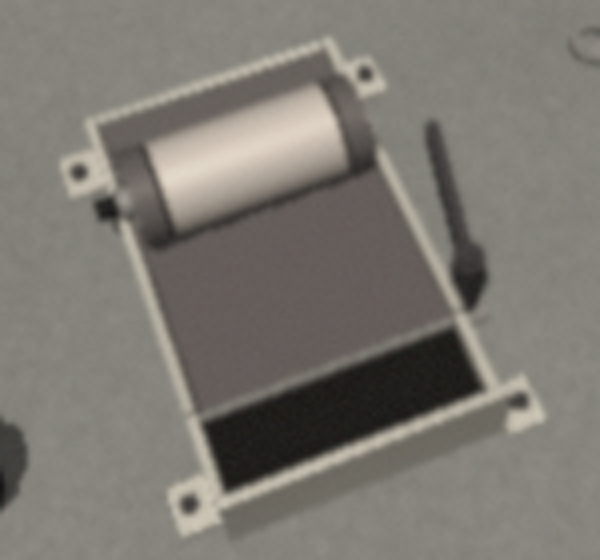

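```bash
cat > pose.py <<'E'
from h import *
from scipy.optimize import least_squares
# crop px
T=[((92,515),(-161,85,16)),((372,545),(-161,-85,16)),((143,158),(62.5,79,26)),((391,183),(62.5,-79,26)),((147,42),(126,85,62)),((420,72),(126,-85,62))]
S=[((88,120),(-161,-85,16)),((330,38),(-161,85,16)),((197,416),(62.5,-79,26)),((460,316),(62.5,79,26))]
obs=[("top",(np.array(a)+.5)/4-.5+[300,105],b) for a,b in T]+[("scene",(np.array(a)+.5)/4-.5+[230,180],b) for a,b in S]
def tow(p,P):
    c,s=np.cos(p[2]),np.sin(p[2]);P=np.atleast_2d(P).astype(float)
    return np.c_[p[0]+c*P[:,0]-s*P[:,1],p[1]+s*P[:,0]+c*P[:,1],P[:,2]]
def inv(p,P):
    c,s=np.cos(p[2]),np.sin(p[2]);D=np.atleast_2d(P)-[p[0],p[1],0]
    return np.c_[c*D[:,0]+s*D[:,1],-s*D[:,0]+c*D[:,1],D[:,2]]
def res(p,sel=("top","scene")): return np.concatenate([(w2uv(n,tow(p,b))[0]-a) for n,a,b in obs if n in sel])
if __name__=="__main__":
    for sel in(("top",),("scene",),("top","scene")):
        r=least_squares(res,[580,0,0.1],args=(sel,),x_scale=[1,1,.01]);print(sel,r.x.round(4));print(r.fun.round(1))
    p=r.x
    for n in("top","scene"):
        d=np.load(f"pics/{n}0.npy");u,v,P=cloud(n,d);C=inv(p,P)
        m=(C[:,0]>-155)&(C[:,0]<60)&(abs(C[:,1])<78)&(C[:,2]>45)&(C[:,2]<85)
        h=C[m];print(n,m.sum(),h.max(0).round(1),h.min(0).round(1))
        # cylinder axis x per y-slices
        def f(q):return np.hypot(h[:,0]-q[0]-q[1]*h[:,1],h[:,2]-q[2])-30
        q=least_squares(f,[-100,0,40],loss='soft_l1').x;print("cyl",q.round(3),np.std(f(q)).round(2))
        m=(C[:,1]>88)&(C[:,1]<200)&(C[:,2]>45)&(C[:,2]<85)&(C[:,0]<100)&(C[:,0]>-100)
        k=C[m];print("keeper",m.sum(),k.min(0).round(),k.max(0).round()); far=k[np.argsort(-np.hypot(k[:,0]-44,k[:,1]-95))[:8]];print(far.round())
    np.save("p.npy",p)
    print("lip,apron,seat,pivot world",tow(p,[[-161,0,16],[-105,0,10],[82,0,50],[44,95,53],[62.5,0,26]]).round(1).tolist())
E
python3 pose.py
```

```text
('top',) [ 6.043947e+02 -2.349780e+01 -2.630000e-02]
[-0.2 -0.3  0.3  0.2 -0.5  0.3  0.7  0.8 -0.8 -0.4  0.5 -0.7]
('scene',) [ 6.022885e+02 -2.215180e+01 -2.460000e-02]
[-0.4 -0.6  0.1 -0.7  1.1  0.3 -0.9  0.7]
('top', 'scene') [ 6.036228e+02 -2.300140e+01 -2.640000e-02]
[-0.5  0.   0.1  0.5 -0.8  0.6  0.5  1.1 -1.  -0.1  0.3 -0.4 -0.5 -0.1
  0.1 -0.2  0.9  0.9 -1.   1.4]
top 1559 [-48.3  75.6  77. ] [-109.9  -77.7   45. ]
cyl [-7.8607e+01 -1.2000e-02  4.0439e+01] 1.68
keeper 191 [-48.  88.  46.] [ 56. 113.  73.]
[[-48. 110.  64.]
 [-47. 113.  60.]
 [-48. 108.  55.]
 [-47. 113.  49.]
 [-47. 108.  61.]
 [-46. 110.  49.]
 [-46. 110.  67.]
 [-46. 113.  64.]]
scene 1343 [-48.4  76.6  73.2] [-105.5  -77.9   45.1]
cyl [-8.0318e+01 -1.2000e-02  3.9707e+01] 1.81
keeper 193 [-49.  88.  45.] [ 55. 112.  71.]
[[-49. 111.  62.]
 [-47. 108.  62.]
 [-47. 105.  64.]
 [-46. 105.  56.]
 [-45. 112.  63.]
 [-45. 110.  65.]
 [-46. 105.  62.]
 [-45. 105.  49.]]
lip,apron,seat,pivot world [[442.7, -18.8, 16.0], [498.7, -20.2, 10.0], [685.6, -25.2, 50.0], [650.1, 70.8, 53.0], [666.1, -24.6, 26.0]]
```

```bash
cat > to.py <<'E'
# usage: to.py x y z [x y z ...]  targets of TCP in cradle frame, jaws along cradle y -> shift/turn in tool axes from the present pose
import sys
from pose import *
from cell import read_state
from scipy.spatial.transform import Rotation as R
p=np.load("p.npy");s=read_state()
A=R.from_euler("xyz",s["eef_rot"]);G=R.from_euler("xyz",[-np.pi/2,0,np.pi/2+p[2]])
print("t",round(float(s["clock"]),2),"cradle",inv(p,[s["eef_pos"]])[0].round(1),"F",np.round(s["wrist_force"],1),"gap",round(float(s["finger_gap"]),1),"q",np.round(s["joints"],2))
for t in np.array(sys.argv[1:],float).reshape(-1,3):
    w=tow(p,[t])[0];print(t,"-> shift",A.inv().apply(w-s["eef_pos"]).round(1),"turn",np.degrees((A.inv()*G).as_rotvec()).round(1))
E
python3 to.py -128 0 175 -128 0 33
```

```text
t 0.1 cradle [-478.5  542.3  175.3] F [ 0.1 -0.6 -0.4] gap 94.2 q [ 1.25  0.3   1.52 -0.    1.32 -0.07]
[-128.    0.  175.] -> shift [-447.9    0.8 -465.1] turn [ -0.  -13.2  -0.1]
[-128.    0.   33.] -> shift [-447.8  142.8 -465.1] turn [ -0.  -13.2  -0.1]
```

```bash
python3 -m handwheel '[[[-28,0,-29,0,-1,0,0.5],[-56,0,-58,0,-2,0,0.5],[-84,0,-87,0,-3,0,0.5],[-112,0,-116,0,-4,0,0.5],[-140,0,-145,0,-5,0,0.5]]]' 20; python3 to.py -128 0 175
```

```text
clock: 0.52
eef_pos: [244.6, 357.7, 175.2]
eef_rot: [-1.571, 0.001, 1.403]
wrist_force: [1.8, -0.8, -0.1]
finger_gap: 70.4
t 0.52 cradle [-368.9  371.1  175.2] F [ 1.8 -0.8 -0.1] gap 70.4 q [ 0.89  0.04  1.83 -0.    1.28 -0.52]
[-128.    0.  175.] -> shift [-333.3    0.6 -290.9] turn [-0.  -8.1 -0.1]
```

```bash
python3 -m handwheel '[[[-30,0,-26,0,-1,0,0.5],[-60,0,-52,0,-2,0,0.5],[-90,0,-78,0,-3,0,0.5],[-120,0,-105,0,-4,0,0.5],[-150,0,-131,0,-5,0,0.5]]]'; python3 to.py -128 0 175
```

```text
clock: 0.93
eef_pos: [349.1, 186.0, 175.4]
eef_rot: [-1.571, 0.001, 1.491]
wrist_force: [0.2, -0.1, -0.2]
finger_gap: 70.7
t 0.93 cradle [-259.9  202.2  175.4] F [ 0.2 -0.1 -0.2] gap 70.7 q [ 0.4  -0.05  1.92 -0.    1.28 -1.09]
[-128.    0.  175.] -> shift [-194.9    0.6 -142.5] turn [-0.  -3.1 -0.1]
```

```bash
python3 -m handwheel '[[[-32,0,-24,0,-1,0,0.5],[-64,0,-47,0,-2,0,0.5],[-96,0,-70,0,-3,0,0.5],[-128,0,-94,0,-3.1,0,0.5],[-160,0,-117,0,-3.1,0,0.5]]]'; python3 to.py -128 0 100 -128 0 33
```

```text
clock: 1.35
eef_pos: [453.6, 15.1, 175.6]
eef_rot: [-1.571, 0.001, 1.545]
wrist_force: [1.3, 0.9, -1.4]
finger_gap: 70.9
t 1.35 cradle [-151.    34.1  175.6] F [ 1.3  0.9 -1.4] gap 70.9 q [-0.05  0.08  1.78 -0.    1.28 -1.59]
[-128.    0.  100.] -> shift [-34.1  75.6 -23. ] turn [-0.   0.  -0.1]
[-128.    0.   33.] -> shift [-34.  142.6 -23. ] turn [-0.   0.  -0.1]
```

```bash
python3 -m handwheel '[[[-17,0,-12,0,0,0,0.5],[-34,20,-23,0,0,0,0.5],[-34,50,-23,0,0,0,0.5],[-34,70,-23,0,0,0,0.5],[-34,75,-23,0,0,0,0.5]]]'; python3 to.py -128 0 33
python3 - <<'E'
from h import *
from pose import *
for n in("top","scene"):
    p,d=imaging.camera(n);cv2.imwrite(f"pics/{n}1.png",p[:,:,::-1])
crop("pics/top1.png","pics/d0.png",290,95,150,160,3.5)
crop("pics/scene1.png","pics/d1.png",200,130,200,200,3)
E
```

```text
clock: 1.77
eef_pos: [474.0, -19.7, 97.3]
eef_rot: [-1.565, 0.001, 1.544]
wrist_force: [-0.5, -0.3, -0.0]
finger_gap: 70.3
t 1.77 cradle [-1.297e+02 -1.000e-01  9.730e+01] F [-0.5 -0.3 -0. ] gap 70.3 q [-0.12  0.22  1.82 -0.    1.11 -1.66]
[-128.    0.   33.] -> shift [ 0.2 64.3 -2.1] turn [-0.3 -0.  -0. ]
```

View pics/d1.png

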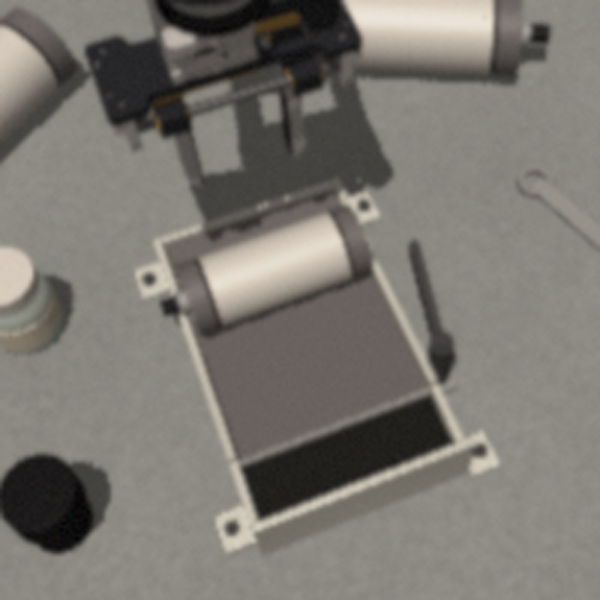

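The view shows the open fingers at crop (190,165) and (293,140). They are spread along the housing's axis and stand behind it (housing at crop (275,265)). The keeper and bystanders haven't moved, so I lower the fingers.

```bash
python3 -m handwheel '[[[0,15,-1,0,0,0,0.5],[0,32,-2,0,0,0,0.5],[0,48,-2,0,0,0,0.5],[0,60,-2,0,0,0,0.5],[0,64,-2,0,0,0,0.5]]]'; python3 to.py -120 0 33
```

```text
clock: 2.28
eef_pos: [477.2, -19.3, 36.1]
eef_rot: [-1.569, 0.001, 1.546]
wrist_force: [0.2, -0.1, 0.0]
finger_gap: 70.5
t 2.28 cradle [-126.4    0.3   36.1] F [ 0.2 -0.1  0. ] gap 70.5 q [-0.12  0.32  1.86 -0.    0.97 -1.66]
[-120.    0.   33.] -> shift [-0.3  3.1 -6.4] turn [-0.1  0.1 -0.1]
```

```bash
python3 -m handwheel '[[[0,1,-2,0,0,0,0.5],[0,1,-4,0,0,0,0.5],[0,1,-6,0,0,0,0.5],[0,1,-8,0,0,0,0.5],[0,1,-10,0,0,0,0.5]]]'; python3 to.py; python3 -m handwheel '[[[0,0,-3,0,0,0,0.5],[0,0,-6,0,0,0,0.5],[0,0,-9,0,0,0,0.5],[0,0,-12,0,0,0,0.5],[0,-0.5,-15,0,0,0,0.5]]]'; python3 to.py -61 0 43
```

```text
clock: 2.7
eef_pos: [487.8, -19.6, 35.7]
eef_rot: [-1.57, 0.001, 1.546]
wrist_force: [0.2, -0.1, 0.3]
finger_gap: 70.7
t 2.7 cradle [-115.8    0.3   35.7] F [ 0.2 -0.1  0.3] gap 70.7 q [-0.11  0.34  1.83 -0.    0.97 -1.66]
clock: 3.12
eef_pos: [503.2, -20.0, 36.3]
eef_rot: [-1.57, 0.001, 1.546]
wrist_force: [-0.8, 1.0, 3.7]
finger_gap: 70.2
t 3.12 cradle [-100.5    0.4   36.3] F [-0.8  1.   3.7] gap 70.2 q [-0.11  0.37  1.79 -0.    0.99 -1.66]
[-61.   0.  43.] -> shift [ -0.4  -6.7 -39.5] turn [-0.1  0.1 -0.1]
```

```bash
cat > hs.py <<'E'
import sys
from pose import *
p=np.load("p.npy");k=sys.argv[1]
for n in(("scene",) if len(sys.argv)<3 else ("scene","top")):
    im,d=imaging.camera(n);cv2.imwrite(f"pics/{n}{k}.png",im[:,:,::-1]);np.save(f"pics/{n}{k}.npy",d)
    u,v,P=cloud(n,d);C=inv(p,P)
    hsv=cv2.cvtColor(im,cv2.COLOR_RGB2HSV)[v,u]
    m=(C[:,0]>-155)&(C[:,0]<118)&(abs(C[:,1])<50)&(C[:,2]>40)&(C[:,2]<90)&(hsv[:,2]>150)&(hsv[:,1]<60)
    h=C[m]
    f=lambda q:np.hypot(h[:,0]-q[0]-q[1]*h[:,1],h[:,2]-q[2])-30
    q=least_squares(f,[np.median(h[:,0]),0,40],loss='soft_l1').x;print(n,m.sum(),"cyl x,slope,z",q.round(3),np.std(f(q)).round(2),"y",h[:,1].min().round(),h[:,1].max().round())
crop(f"pics/scene{k}.png",f"pics/e{k}.png",200,130,200,200,3)
E
python3 hs.py 2
```

```text
scene 813 cyl x,slope,z [-7.7672e+01 -1.4000e-02  3.9760e+01] 1.31 y -50.0 50.0
```

View pics/e2.png

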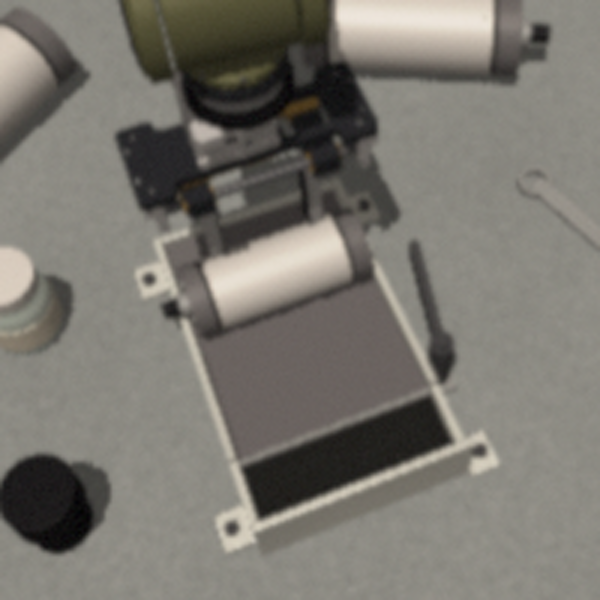

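```bash
python3 to.py; python3 - <<'E'
from pose import *
p=np.load("p.npy");d=np.load("pics/scene2.npy");u,v,P=cloud("scene",d);C=inv(p,P)
for z0 in(30,40,50,60,70,80):
  m=(C[:,0]>-150)&(C[:,0]<-85)&(abs(C[:,1])<70)&(C[:,2]>z0)&(C[:,2]<z0+10)
  for s in(1,-1):
    k=C[m&(s*C[:,1]>25)]
    if len(k):print(z0,s,len(k),k.min(0).round(),k.max(0).round(),np.median(k,0).round())
E
```

```text
t 3.17 cradle [-99.9   0.3  36.6] F [-0.6  0.6  3.5] gap 70.7 q [-0.11  0.37  1.79 -0.    0.99 -1.66]
50 1 2 [-104.   29.   55.] [-102.   51.   56.] [-103.   40.   56.]
50 -1 5 [-102.  -67.   57.] [-97. -31.  60.] [-100.  -52.   59.]
60 1 57 [-103.   25.   60.] [-85.  69.  70.] [-92.  48.  66.]
60 -1 52 [-98. -70.  61.] [-85. -26.  70.] [-90. -49.  66.]
70 1 15 [-107.   35.   71.] [-86.  60.  80.] [-92.  39.  75.]
70 -1 12 [-93. -55.  70.] [-85. -36.  79.] [-91. -41.  76.]
80 1 11 [-108.   35.   80.] [-90.  45.  90.] [-92.  37.  85.]
80 -1 12 [-99. -48.  81.] [-90. -36.  90.] [-92. -42.  85.]
```

```bash
python3 - <<'E'
from pose import *
p=np.load("p.npy")
im,d=imaging.camera("top");cv2.imwrite("pics/top2.png",im[:,:,::-1]);np.save("pics/top2.npy",d)
sc=imaging.camera("scene");np.save("pics/scene2b.npy",sc[1]);cv2.imwrite("pics/scene2b.png",sc[0][:,:,::-1])
crop("pics/top2.png","pics/f2.png",300,110,130,140,4)
crop("pics/scene2b.png","pics/e2b.png",240,160,100,90,7)
for n in("top2","scene2b"):
  d=np.load(f"pics/{n}.npy");u,v,P=cloud(n[:-1].rstrip("2"),d);C=inv(p,P)
  # profile of housing at y in[-20,20]
  for a in range(-120,-30,6):
    m=(abs(C[:,1])<20)&(C[:,0]>a)&(C[:,0]<=a+6)&(C[:,2]<80)
    if m.any(): print(n,a+3,np.percentile(C[m,2],[10,50,90]).round(1))
E
```

```text
scene2b -105 [53.7 53.7 53.7]
scene2b -99 [58.9 59.9 62.8]
scene2b -93 [63.1 64.7 67.3]
scene2b -87 [66.7 68.4 69.8]
scene2b -81 [68.2 69.8 71.2]
scene2b -75 [67.6 69.6 71.4]
scene2b -69 [67.1 68.5 70.4]
scene2b -63 [63.2 66.1 69. ]
scene2b -57 [ 9.3 58.7 63.7]
scene2b -51 [10.4 48.9 57.3]
scene2b -45 [10.  13.1 45.6]
scene2b -39 [10.1 11.8 13.4]
scene2b -33 [11.8 13.6 15.3]
```

View pics/f2.png

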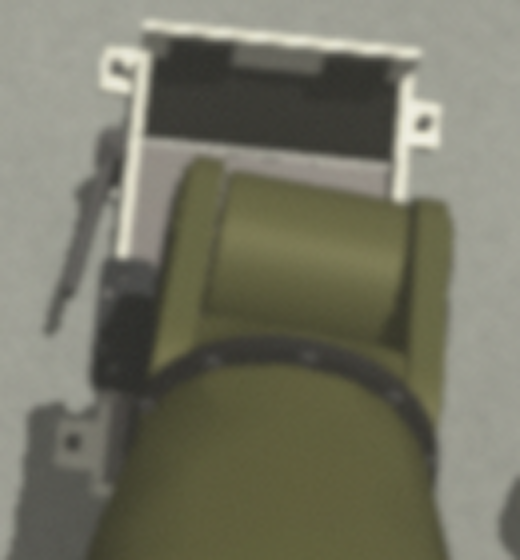

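View pics/e2b.png

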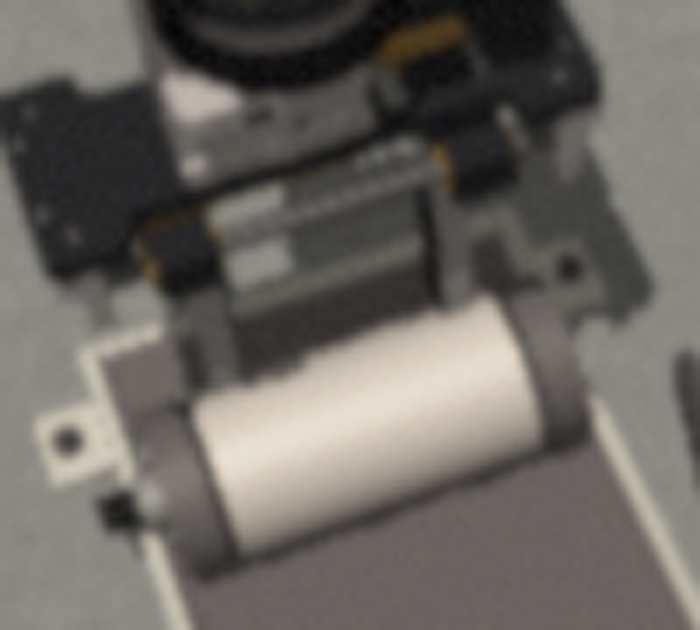

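```bash
python3 - <<'E'
from pose import *
p=np.load("p.npy")
def proj(tcp,z,gap=70):
    P=[(tcp[0]+8,s*g,z) for s in(1,-1) for g in(gap/2,gap/2+12.5)]
    return w2uv("scene",tow(p,P))
for z in(89,100,126): print(z,((proj((-129.7,0),z)-[200,130]+.5)*3-.5).round().tolist())
crop("pics/scene1.png","pics/g1.png",225,140,100,90,7)
for z in(89,): print(((proj((-129.7,0),z)-[225,140]+.5)*7).round().tolist())
E
```

```text
89 [[294.0, 184.0], [309.0, 179.0], [212.0, 211.0], [197.0, 216.0]]
100 [[293.0, 176.0], [308.0, 171.0], [210.0, 204.0], [195.0, 209.0]]
126 [[291.0, 157.0], [306.0, 152.0], [205.0, 185.0], [190.0, 191.0]]
[[513.0, 360.0], [546.0, 348.0], [321.0, 424.0], [286.0, 436.0]]
```

View pics/g1.png

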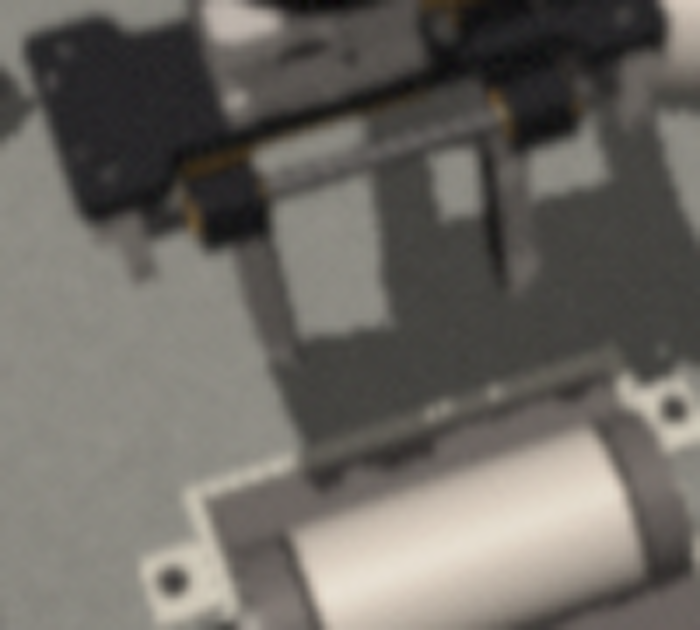

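The numbers disagree. The picture puts the fingertips some 20–28 mm higher than the TCP reading implies: predicted tips (513,360) and (321,424) in the crop, seen at about (525,290) and (290,360). They rest on the housing's upper back instead of standing behind it. I lift, back off and measure the tips directly.

```bash
python3 -m handwheel '[[[0,-8,0,0,0,0,0.5],[0,-15,5,0,0,0,0.5],[0,-15,15,0,0,0,0.5],[0,-15,25,0,0,0,0.5],[0,-15,30,0,0,0,0.5]]]'; python3 to.py; python3 hs.py 3
python3 - <<'E'
from pose import *
p=np.load("p.npy");d=np.load("pics/scene3.npy");u,v,P=cloud("scene",d);C=inv(p,P)
for z0 in range(25,125,6):
  m=(C[:,0]>-150)&(C[:,0]<-112)&(C[:,2]>z0)&(C[:,2]<z0+6)
  for s in(1,-1):
    k=C[m&(s*C[:,1]>25)&(s*C[:,1]<60)]
    if len(k):print(z0,s,len(k),k.min(0).round(),k.max(0).round(),np.median(k,0).round())
crop("pics/scene3.png","pics/g3.png",225,140,100,90,7)
E
```

```text
clock: 3.68
eef_pos: [472.1, -19.2, 52.0]
eef_rot: [-1.57, 0.001, 1.546]
wrist_force: [-0.1, -0.1, -0.1]
finger_gap: 70.6
t 3.68 cradle [-131.6    0.4   52. ] F [-0.1 -0.1 -0.1] gap 70.6 q [-0.12  0.28  1.86 -0.    1.   -1.66]
scene 839 cyl x,slope,z [-7.7996e+01 -1.0000e-02  3.9754e+01] 1.31 y -50.0 50.0
79 1 4 [-136.   35.   82.] [-122.   38.   84.] [-126.   36.   83.]
79 -1 1 [-124.  -36.   82.] [-124.  -36.   82.] [-124.  -36.   82.]
85 1 8 [-134.   35.   86.] [-121.   46.   90.] [-122.   40.   89.]
85 -1 4 [-124.  -43.   86.] [-120.  -35.   90.] [-122.  -40.   88.]
91 1 10 [-134.   35.   92.] [-121.   47.   97.] [-122.   40.   95.]
91 -1 10 [-131.  -47.   91.] [-121.  -37.   97.] [-122.  -42.   94.]
97 1 9 [-139.   35.   98.] [-122.   47.  102.] [-123.   39.   99.]
97 -1 7 [-135.  -48.   97.] [-122.  -36.  103.] [-123.  -44.   99.]
103 1 8 [-137.   35.  104.] [-121.   45.  108.] [-122.   38.  107.]
103 -1 10 [-139.  -48.  103.] [-121.  -35.  108.] [-122.  -42.  105.]
109 1 10 [-138.   35.  109.] [-121.   45.  115.] [-122.   38.  112.]
109 -1 7 [-123.  -48.  109.] [-121.  -37.  115.] [-122.  -42.  113.]
115 1 11 [-136.   35.  116.] [-120.   46.  120.] [-123.   40.  117.]
115 -1 8 [-125.  -48.  115.] [-121.  -36.  121.] [-122.  -40.  117.]
121 1 8 [-133.   35.  123.] [-122.   46.  126.] [-123.   40.  124.]
121 -1 9 [-129.  -48.  121.] [-120.  -35.  126.] [-123.  -43.  123.]
```

View pics/g3.png

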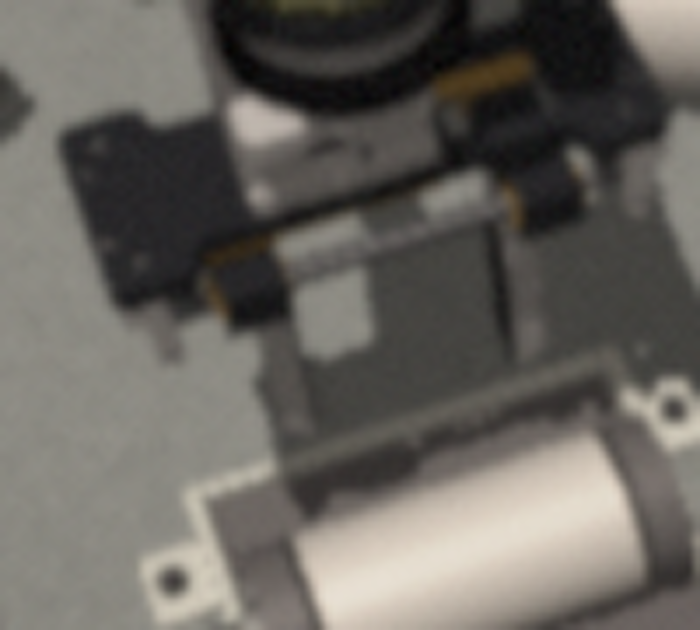

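```bash
sed -i 's/^for t in/OFF=29.5  # measured: fingertips are OFF above the TCP reading\nfor t in/; s/w=tow(p,\[t\])\[0\];/w=tow(p,[t-[0,0,OFF]])[0];/; s/"cradle",inv(p,\[s\["eef_pos"\]\])\[0\].round(1)/"tip in cradle",(inv(p,[s["eef_pos"]])[0]+[0,0,29.5]).round(1)/' to.py
python3 - <<'E'
from pose import *
p=np.load("p.npy");d=np.load("pics/scene3.npy");u,v,P=cloud("scene",d);C=inv(p,P)
for a in((225+250/7,140+300/7),(225+540/7,140+195/7),(225+165/7,140+345/7),(225+165/7,140+290/7),(225+300/7,140+170/7)):
  a=(int(a[0]),int(a[1]));m=(u==a[0])&(v==a[1]);print(a,C[m].round())
E
python3 to.py -128 0 32
```

```text
(260, 182) [[-99. -49. 201.]]
(302, 167) [[-102.   46.  202.]]
(248, 189) [[-97. -77. 193.]]
(248, 181) [[-98. -72. 218.]]
(267, 164) [[-113.  -24.  233.]]
t 3.73 tip in cradle [-131.8    0.4   81.4] F [ 0.3 -0.3  0.1] gap 70.5 q [-0.12  0.28  1.86 -0.    1.   -1.66]
[-128.    0.   32.] -> shift [-0.3 49.4 -3.8] turn [-0.   0.1 -0.1]
```

Depth shows the fingertips at z≈82 when the TCP reads 52, so the true tip is about 29.5 mm above the reading. x and y agree (front face at TCP+9). I use this offset from here on.

```bash
python3 -m handwheel '[[[0,12,0,0,0,0,0.5],[0,25,-1,0,0,0,0.5],[0,37,-2,0,0,0,0.5],[0,46,-3,0,0,0,0.5],[0,49,-4,0,0,0,0.5]]]'; python3 to.py -114 0 32; python3 hs.py 4
```

```text
clock: 4.15
eef_pos: [475.5, -19.3, 2.0]
eef_rot: [-1.569, 0.001, 1.546]
wrist_force: [0.1, 0.8, -0.3]
finger_gap: 70.3
t 4.15 tip in cradle [-128.2    0.4   31.5] F [ 0.1  0.8 -0.3] gap 70.3 q [-0.12  0.37  1.88 -0.    0.89 -1.66]
[-114.    0.   32.] -> shift [ -0.4  -0.5 -14.2] turn [-0.1  0.1 -0.1]
scene 841 cyl x,slope,z [-7.7845e+01 -1.3000e-02  3.9818e+01] 1.37 y -50.0 50.0
```

View pics/e4.png

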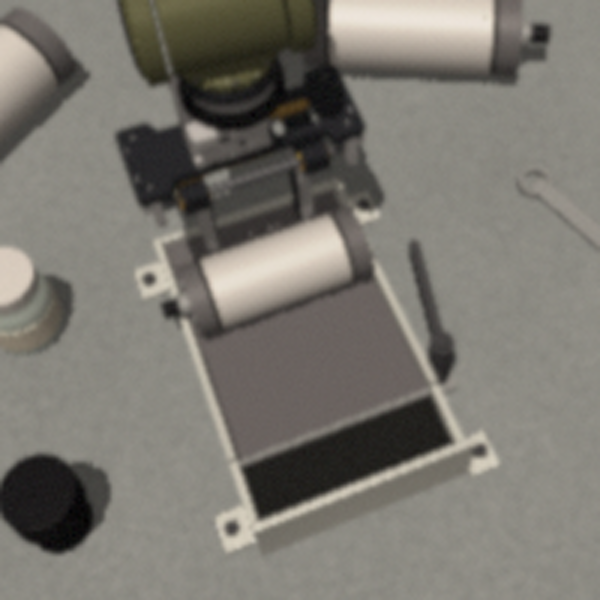

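The fingers now stand low behind the housing (crop (200,225) and (308,190)), and the housing is unmoved at x≈-78. Now a slow push.

```bash
python3 -m handwheel '[[[0,0,-3,0,0,0,0.5],[0,0,-6,0,0,0,0.5],[0,0,-9,0,0,0,0.5],[0,0,-12,0,0,0,0.5],[0,0,-15,0,0,0,0.5]]]'; python3 to.py; python3 hs.py 5; python3 -m handwheel '[[[0,0,-3,0,0,0,0.5],[0,0,-6,0,0,0,0.5],[0,0,-9,0,0,0,0.5],[0,0,-12,0,0,0,0.5],[0,-0.5,-15,0,0,0,0.5]]]'; python3 to.py; python3 hs.py 6
```

```text
clock: 4.62
eef_pos: [491.2, -19.7, 2.4]
eef_rot: [-1.569, 0.001, 1.546]
wrist_force: [-0.6, 0.0, 0.1]
finger_gap: 70.6
t 4.62 tip in cradle [-112.5    0.3   31.9] F [-0.6  0.   0.1] gap 70.6 q [-0.11  0.4   1.84 -0.    0.9  -1.66]
scene 842 cyl x,slope,z [-7.2665e+01 -7.0000e-03  3.9727e+01] 1.29 y -50.0 50.0
clock: 5.08
eef_pos: [506.8, -20.1, 2.8]
eef_rot: [-1.569, 0.001, 1.546]
wrist_force: [0.5, 0.4, 0.6]
finger_gap: 70.8
t 5.08 tip in cradle [-96.8   0.3  32.3] F [0.5 0.4 0.6] gap 70.8 q [-0.11  0.43  1.8  -0.    0.92 -1.66]
scene 860 cyl x,slope,z [-5.7162e+01 -9.0000e-03  3.9687e+01] 1.31 y -50.0 50.0
```

```bash
python3 -m handwheel '[[[0,-0.4,-3,0,0,0,0.5],[0,-0.8,-6,0,0,0,0.5],[0,-1.2,-9,0,0,0,0.5],[0,-1.6,-12,0,0,0,0.5],[0,-2,-15,0,0,0,0.5]]]'; python3 to.py;  python3 -m handwheel '[[[0,-0.4,-3,0,0,0,0.5],[0,-0.8,-6,0,0,0,0.5],[0,-1.2,-9,0,0,0,0.5],[0,-1.6,-12,0,0,0,0.5],[0,-2,-15,0,0,0,0.5]]]'; python3 to.py; python3 hs.py 7
```

```text
clock: 5.55
eef_pos: [522.6, -20.5, 5.0]
eef_rot: [-1.57, 0.001, 1.546]
wrist_force: [-2.9, -0.0, 2.0]
finger_gap: 70.6
t 5.55 tip in cradle [-81.1   0.3  34.5] F [-2.9 -0.   2. ] gap 70.6 q [-0.11  0.45  1.75 -0.    0.94 -1.65]
clock: 5.97
eef_pos: [537.9, -20.9, 7.0]
eef_rot: [-1.57, 0.001, 1.546]
wrist_force: [-3.2, -0.3, 1.2]
finger_gap: 70.8
t 5.97 tip in cradle [-65.8   0.4  36.5] F [-3.2 -0.3  1.2] gap 70.8 q [-0.11  0.48  1.71 -0.    0.96 -1.65]
scene 913 cyl x,slope,z [-2.6324e+01  3.0000e-03  4.3814e+01] 1.27 y -50.0 50.0
```

```bash
python3 -m handwheel '[[[0,-0.4,-3,0,0,0,0.5],[0,-0.8,-6,0,0,0,0.5],[0,-1.2,-9,0,0,0,0.5],[0,-1.6,-12,0,0,0,0.5],[0,-2,-15,0,0,0,0.5]]]'; python3 to.py;  python3 -m handwheel '[[[0,-0.4,-3,0,0,0,0.5],[0,-0.8,-6,0,0,0,0.5],[0,-1.2,-9,0,0,0,0.5],[0,-1.6,-12,0,0,0,0.5],[0,-2,-15,0,0,0,0.5]]]'; python3 to.py; python3 hs.py 8;python3 -m handwheel '[[[0,-0.4,-3,0,0,0,0.5],[0,-0.8,-6,0,0,0,0.5],[0,-1.2,-9,0,0,0,0.5],[0,-1.6,-12,0,0,0,0.5],[0,-2,-15,0,0,0,0.5]]]'; python3 to.py
```

```text
clock: 6.43
eef_pos: [553.8, -21.3, 9.2]
eef_rot: [-1.571, 0.001, 1.546]
wrist_force: [-2.4, 0.3, 2.1]
finger_gap: 70.5
t 6.43 tip in cradle [-49.9   0.3  38.7] F [-2.4  0.3  2.1] gap 70.5 q [-0.1   0.5   1.66 -0.    0.98 -1.65]
clock: 6.85
eef_pos: [569.1, -21.7, 11.2]
eef_rot: [-1.571, 0.001, 1.546]
wrist_force: [-3.8, -0.1, 1.4]
finger_gap: 70.6
t 6.85 tip in cradle [-34.6   0.4  40.7] F [-3.8 -0.1  1.4] gap 70.6 q [-0.1   0.53  1.61 -0.    1.   -1.65]
scene 966 cyl x,slope,z [ 4.7940e+00 -4.0000e-03  4.8182e+01] 1.22 y -50.0 50.0
clock: 7.32
eef_pos: [585.0, -22.1, 13.5]
eef_rot: [-1.571, 0.001, 1.546]
wrist_force: [-2.9, -0.4, 1.8]
finger_gap: 70.4
t 7.32 tip in cradle [-18.7   0.4  43. ] F [-2.9 -0.4  1.8] gap 70.4 q [-0.1   0.55  1.56 -0.    1.02 -1.64]
```

View pics/e8.png

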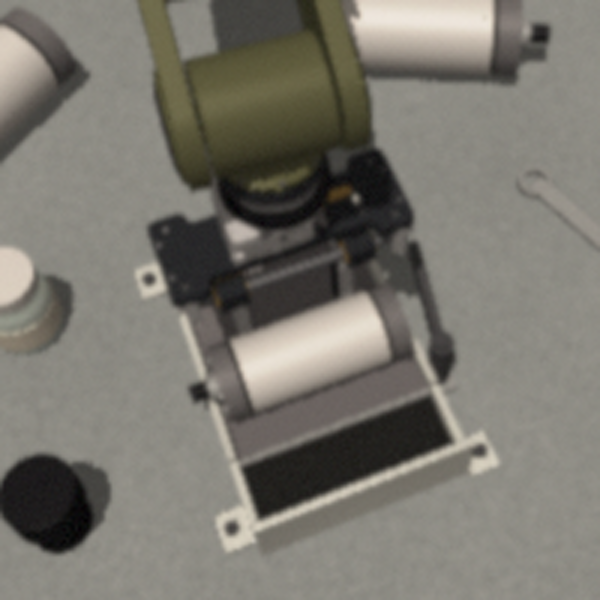

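Housing is square on the ramp, barrel at crop (310,350), and following the fingers.

```bash
python3 -m handwheel '[[[0,-0.3,-3,0,0,0,0.5],[0,-0.6,-6,0,0,0,0.5],[0,-0.9,-9,0,0,0,0.5],[0,-1.2,-12,0,0,0,0.5],[0,-1.5,-15,0,0,0,0.5]]]'; python3 to.py;  python3 -m handwheel '[[[0,-0.2,-3,0,0,0,0.5],[0,-0.4,-6,0,0,0,0.5],[0,-0.6,-9,0,0,0,0.5],[0,-0.8,-11,0,0,0,0.5],[0,-1,-13,0,0,0,0.5]]]'; python3 to.py; python3 hs.py 9
```

```text
clock: 7.73
eef_pos: [600.3, -22.5, 15.0]
eef_rot: [-1.571, 0.001, 1.546]
wrist_force: [-3.3, 0.3, 1.1]
finger_gap: 70.3
t 7.73 tip in cradle [-3.4  0.4 44.5] F [-3.3  0.3  1.1] gap 70.3 q [-0.1   0.58  1.52 -0.    1.04 -1.64]
clock: 8.15
eef_pos: [613.5, -22.8, 16.0]
eef_rot: [-1.571, 0.001, 1.546]
wrist_force: [-3.1, -0.1, 1.8]
finger_gap: 70.6
t 8.15 tip in cradle [ 9.8  0.4 45.5] F [-3.1 -0.1  1.8] gap 70.6 q [-0.1   0.61  1.47 -0.    1.06 -1.64]
scene 1051 cyl x,slope,z [4.8904e+01 3.0000e-03 5.4127e+01] 1.18 y -50.0 50.0
```

View pics/e9.png

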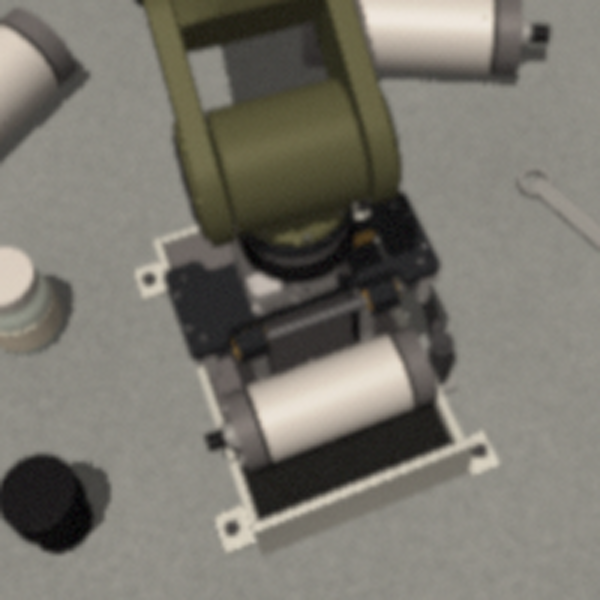

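Housing centre is at x≈49, just short of the crest, and square. Now slower over the ridge.

```bash
python3 -m handwheel '[[[0,0,-2,0,0,0,0.5],[0,0,-4,0,0,0,0.5],[0,0,-6,0,0,0,0.5],[0,0,-8,0,0,0,0.5],[0,0,-10,0,0,0,0.5]]]'; python3 to.py; python3 hs.py 10;  python3 -m handwheel '[[[0,0,-2,0,0,0,0.5],[0,0,-4,0,0,0,0.5],[0,0,-6,0,0,0,0.5],[0,0,-8,0,0,0,0.5],[0,0,-10,0,0,0,0.5]]]'; python3 to.py; python3 hs.py 11
```

```text
clock: 8.62
eef_pos: [624.1, -23.2, 16.1]
eef_rot: [-1.572, 0.001, 1.546]
wrist_force: [-2.1, 0.5, 1.5]
finger_gap: 70.5
t 8.62 tip in cradle [20.4  0.4 45.6] F [-2.1  0.5  1.5] gap 70.5 q [-0.1   0.63  1.44 -0.    1.07 -1.64]
scene 1073 cyl x,slope,z [ 5.9548e+01 -1.0000e-03  5.5569e+01] 1.17 y -50.0 50.0
clock: 9.08
eef_pos: [634.8, -23.4, 16.1]
eef_rot: [-1.573, 0.001, 1.546]
wrist_force: [0.5, -0.4, 0.0]
finger_gap: 70.3
t 9.08 tip in cradle [31.1  0.4 45.6] F [ 0.5 -0.4  0. ] gap 70.3 q [-0.09  0.65  1.4  -0.    1.09 -1.64]
scene 1082 cyl x,slope,z [8.2036e+01 4.0000e-03 4.9742e+01] 1.22 y -50.0 50.0
```

The housing measures (82.0, z 49.7) with slope ~0, so it is home. I back off, lift and go to the outer side of the keeper.

```bash
python3 -m handwheel '[[[0,0,5,0,0,0,0.5],[0,-5,12,0,0,0,0.5],[0,-20,20,0,0,0,0],[0,-40,28,0,0,0,-0.5],[0,-60,30,0,0,0,-1]]]' 20; python3 to.py -25 140 100 -25 140 48
python3 - <<'E'
import numpy as np
for t in (171,180,195,210,225,240,255,263,268,270,271):
    a=np.radians(t);e=np.array([np.cos(a),np.sin(a)]);n=np.array([np.sin(a),-np.cos(a)])
    r=75 - 5*max(0,(t-200)/70)
    print(t,([44,95]+r*e+n*(4+9*abs(n[0])+12.5*abs(n[1]))).round(1))
E
```

```text
clock: 9.55
eef_pos: [603.1, -22.5, 76.8]
eef_rot: [-1.572, 0.001, 1.546]
wrist_force: [-0.2, 0.0, 1.1]
finger_gap: 53.9
t 9.55 tip in cradle [ -0.5   0.5 106.3] F [-0.2  0.   1.1] gap 53.9 q [-0.1   0.51  1.47 -0.    1.16 -1.64]
[-25. 140. 100.] -> shift [139.6   6.1  24.4] turn [ 0.   0.1 -0.1]
[-25. 140.  48.] -> shift [139.6  58.1  24.4] turn [ 0.   0.1 -0.1]
171 [-27.3 124.3]
180 [-31.  111.5]
195 [-33.2  93.4]
210 [-30.   74.6]
225 [-21.3  56.8]
240 [-7.7 41.5]
255 [10.2 30.5]
263 [21.1 26.8]
268 [28.1 25.4]
270 [31. 25.]
271 [32.  24.9]
```

```bash
python3 -m handwheel '[[[30,0,6,0,0,0,-1],[60,0,12,0,0,0,-1],[90,0,18,0,0,0,-1],[120,3,24,0,0,0,-1],[140,6,25,0,0,0,-1]]]'; python3 to.py -25 142 100 -25 142 48; python3 hs.py 12 t; python3 -c "
from h import *
crop('pics/top12.png','pics/t12.png',270,80,170,140,4)"
```

```text
clock: 9.97
eef_pos: [580.4, 120.3, 71.2]
eef_rot: [-1.572, 0.001, 1.547]
wrist_force: [-0.4, -0.4, 0.2]
finger_gap: 20.5
t 9.97 tip in cradle [-27.  142.7 100.7] F [-0.4 -0.4  0.2] gap 20.5 q [ 0.14  0.49  1.51 -0.    1.14 -1.4 ]
[-25. 142. 100.] -> shift [-0.7  0.7 -2. ] turn [ 0.1  0.1 -0. ]
[-25. 142.  48.] -> shift [-0.6 52.7 -2. ] turn [ 0.1  0.1 -0. ]
scene 1095 cyl x,slope,z [8.1899e+01 1.0000e-03 4.9800e+01] 1.19 y -50.0 50.0
top 851 cyl x,slope,z [ 8.3345e+01 -1.0000e-03  5.0487e+01] 1.73 y -50.0 50.0
```

View pics/e12.png

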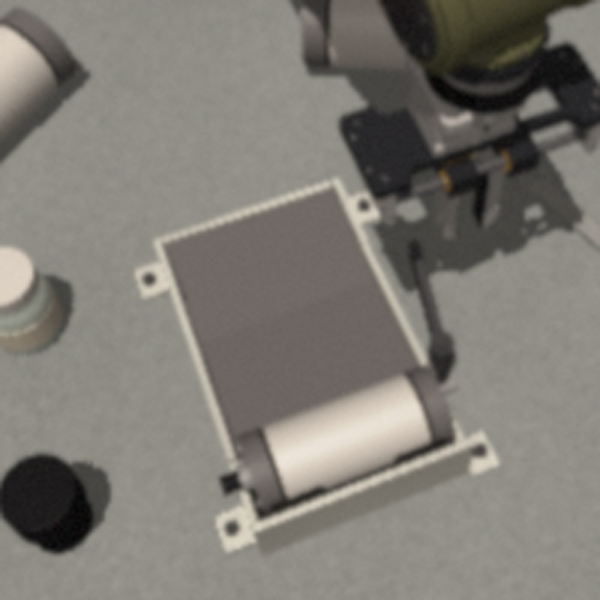

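View pics/t12.png

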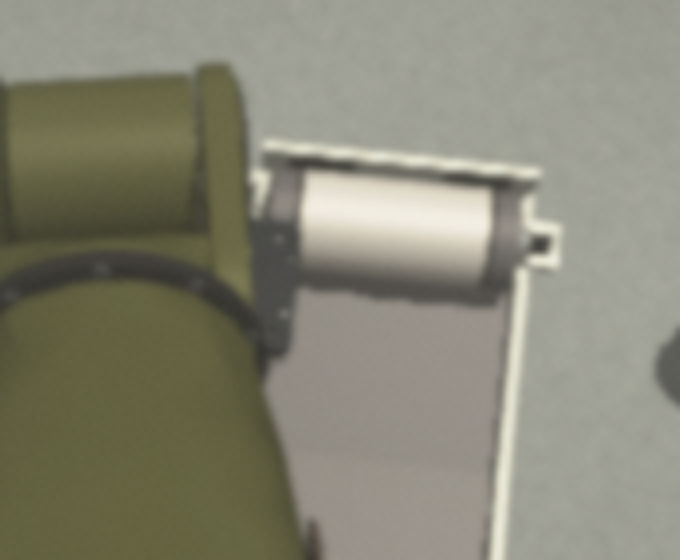

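The housing sits against the stop (crop (345,430)) and the keeper is still at its start, with the fingers outside it. Descending.

```bash
python3 -m handwheel '[[[0,5,-1,0,0,0,-1],[0,18,-2,0,0,0,-1],[0,33,-2,0,0,0,-1],[0,46,-2,0,0,0,-1],[0,52,-2,0,0,0,-1]]]'; python3 to.py -27 124 49 -31 111 49 -33 93 49
```

```text
clock: 10.48
eef_pos: [581.5, 119.5, 16.0]
eef_rot: [-1.568, 0.001, 1.548]
wrist_force: [-0.2, 0.3, -0.4]
finger_gap: 0.2
t 10.48 tip in cradle [-25.8 141.8  45.5] F [-0.2  0.3 -0.4] gap 0.2 q [ 0.14  0.57  1.53 -0.    1.04 -1.41]
[-27. 124.  49.] -> shift [-17.8  -3.5   1.2] turn [-0.1  0.2 -0.1]
[-31. 111.  49.] -> shift [-30.8  -3.4   5.3] turn [-0.1  0.2 -0.1]
[-33.  93.  49.] -> shift [-48.8  -3.4   7.3] turn [-0.1  0.2 -0.1]
```

```bash
python3 -m handwheel '[[[-6,-3,1,0,0,0,-1],[-12,-3,1,0,0,0,-1],[-18,-3.5,1,0,0,0,-1],[-24,-3.5,3,0,0,0,-1],[-31,-3.5,5,0,0,0,-1]]]'; python3 to.py -33 93 49 -30 74.6 49 -21.3 56.8 49; python3 hs.py 13
```

```text
clock: 10.9
eef_pos: [576.2, 87.9, 20.3]
eef_rot: [-1.57, 0.001, 1.547]
wrist_force: [1.2, 0.3, -0.2]
finger_gap: 0.3
t 10.9 tip in cradle [-30.3 110.2  49.8] F [ 1.2  0.3 -0.2] gap 0.3 q [ 0.09  0.54  1.57 -0.    1.03 -1.46]
[-33.  93.  49.] -> shift [-17.2   0.8   2.8] turn [-0.   0.2 -0.1]
[-30.   74.6  49. ] -> shift [-35.6   0.8  -0.2] turn [-0.   0.2 -0.1]
[-21.3  56.8  49. ] -> shift [-53.4   0.9  -8.8] turn [-0.   0.2 -0.1]
scene 1086 cyl x,slope,z [8.2067e+01 1.0000e-03 4.9822e+01] 1.15 y -50.0 50.0
```

View pics/e13.png

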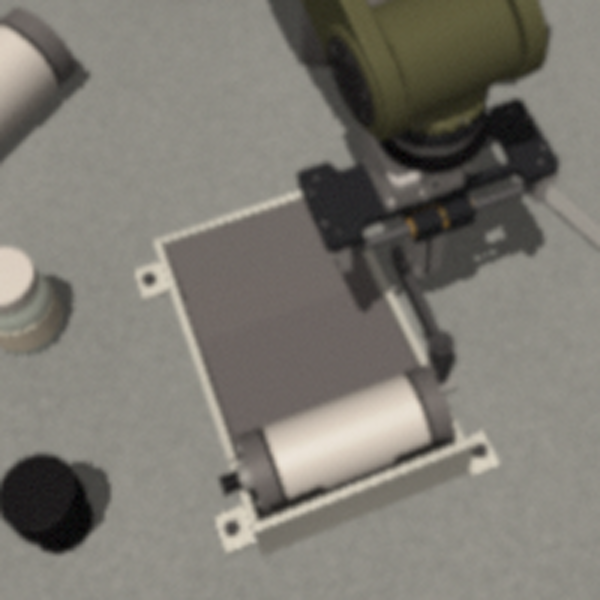

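Keeper tip has moved in to crop (398,258), so the swing has started. I continue along the arc.

```bash
python3 -m handwheel '[[[-6,0,1,0,0,0,-1],[-12,0,2,0,0,0,-1],[-18,0,3,0,0,0,-1],[-25,0,2,0,0,0,-1],[-32,0,1,0,0,0,-1]]]'; python3 to.py -30 74.6 49 -21.3 56.8 49 -7.7 41.5 49
```

```text
clock: 11.37
eef_pos: [574.0, 54.3, 20.3]
eef_rot: [-1.569, 0.001, 1.547]
wrist_force: [0.6, 3.2, 0.2]
finger_gap: 0.4
t 11.37 tip in cradle [-31.6  76.5  49.8] F [0.6 3.2 0.2] gap 0.4 q [ 0.03  0.53  1.59 -0.    1.03 -1.51]
[-30.   74.6  49. ] -> shift [-1.9  0.8 -1.6] turn [-0.1  0.1 -0.1]
[-21.3  56.8  49. ] -> shift [-19.7   0.8 -10.3] turn [-0.1  0.1 -0.1]
[-7.7 41.5 49. ] -> shift [-35.1   0.8 -23.8] turn [-0.1  0.1 -0.1]
```

```bash
python3 -m handwheel '[[[-7,0,-4,0,0,0,-1],[-14,0,-7,0,0,0,-1],[-20,0,-10.5,0,0,0,-1],[-26,0,-15,0,0,0,-1],[-31,0,-20,0,0,0,-1]]]'; python3 to.py -7.7 41.5 49 10.2 30.5 49 21 27 49; python3 hs.py 14
```

```text
clock: 11.78
eef_pos: [593.6, 22.1, 20.2]
eef_rot: [-1.569, 0.001, 1.547]
wrist_force: [-0.7, 1.6, -0.2]
finger_gap: 0.8
t 11.78 tip in cradle [-11.2  44.9  49.7] F [-0.7  1.6 -0.2] gap 0.8 q [-0.02  0.56  1.53 -0.    1.05 -1.57]
[-7.7 41.5 49. ] -> shift [-3.4  0.7 -3.5] turn [-0.1  0.1 -0.1]
[10.2 30.5 49. ] -> shift [-14.4   0.7 -21.4] turn [-0.1  0.1 -0.1]
[21. 27. 49.] -> shift [-17.9   0.7 -32.1] turn [-0.1  0.1 -0.1]
scene 1082 cyl x,slope,z [81.984 -0.    49.767] 1.19 y -50.0 50.0
```

View pics/e14.png

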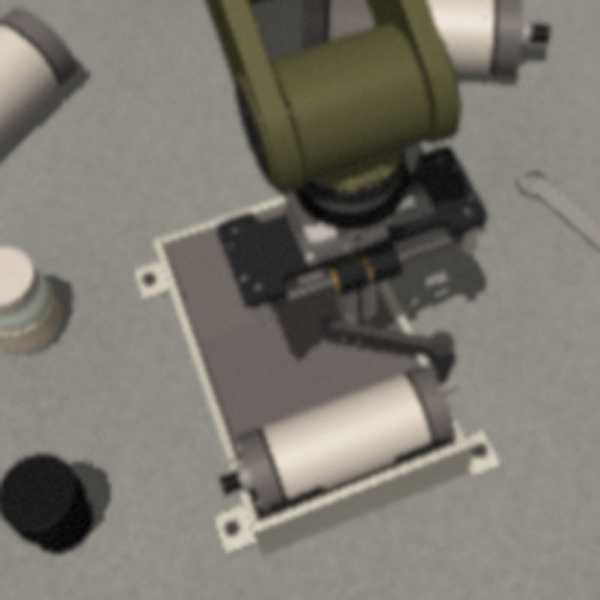

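The keeper has swung well over the ramp (bar from crop (335,325) to (440,345)), with the housing unmoved.

```bash
python3 -m handwheel '[[[-4,0,-5,0,0,0,-1],[-9,0,-12,0,0,0,-1],[-13,0,-19,0,0,0,-1],[-16,0,-26,0,0,0,-1],[-18,0,-32,0,0,0,-1]]]'; python3 to.py 31 25 49; python3 hs.py 15
```

```text
clock: 12.25
eef_pos: [626.6, 2.1, 20.1]
eef_rot: [-1.569, 0.002, 1.546]
wrist_force: [-1.9, 2.4, 0.3]
finger_gap: 0.4
t 12.25 tip in cradle [22.3 25.7 49.6] F [-1.9  2.4  0.3] gap 0.4 q [-0.05  0.63  1.43 -0.    1.09 -1.6 ]
[31. 25. 49.] -> shift [-0.7  0.6 -8.7] turn [-0.1  0.1 -0.1]
scene 1074 cyl x,slope,z [ 8.1995e+01 -1.0000e-03  4.9807e+01] 1.18 y -50.0 50.0
```

View pics/e15.png

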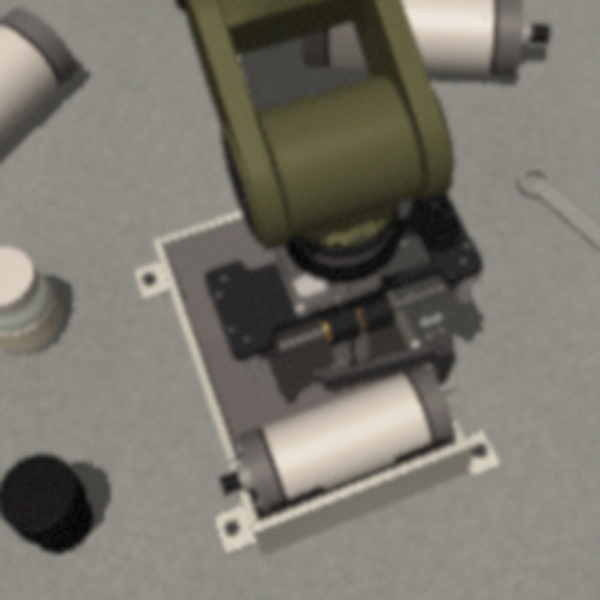

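```bash
python3 -m handwheel '[[[0,0,-2,0,0,0,-1],[0,0,-4,0,0,0,-1],[0,0,-6,0,0,0,-1],[0,0,-7,0,0,0,-1],[0,0,-8,0,0,0,-1]]]'; python3 to.py; python3 -m handwheel '[[[0,0,-0.7,0,0,0,-1],[0,0,-1.4,0,0,0,-1]]]'; python3 to.py; python3 hs.py 16
```

```text
clock: 12.72
eef_pos: [635.1, 1.6, 20.1]
eef_rot: [-1.569, 0.002, 1.546]
wrist_force: [-7.8, -1.6, 1.1]
finger_gap: 0.7
t 12.72 tip in cradle [30.8 25.5 49.6] F [-7.8 -1.6  1.1] gap 0.7 q [-0.05  0.64  1.4  -0.    1.1  -1.6 ]
clock: 12.88
eef_pos: [635.1, 1.7, 20.0]
eef_rot: [-1.566, 0.002, 1.546]
wrist_force: [-15.6, -1.8, 8.6]
finger_gap: 0.4
t 12.88 tip in cradle [30.8 25.5 49.5] F [-15.6  -1.8   8.6] gap 0.4 q [-0.05  0.65  1.4  -0.    1.1  -1.6 ]
scene 1086 cyl x,slope,z [ 8.2033e+01 -1.0000e-03  4.9801e+01] 1.18 y -50.0 50.0
```

It is hard against the end of its swing: the TCP stays at x 30.8 while the force climbs to 15 N. Back straight off, lift and look.

```bash
python3 -m handwheel '[[[0,0,5,0,0,0,-1],[0,0,12,0,0,0,-1],[0,-5,22,0,0,0,-1],[0,-25,35,0,0,0,-1],[0,-50,50,0,0,0,-1]]]'; python3 -m handwheel '[[[0,-30,35,0,0,0,-1],[0,-60,70,0,0,0,-1],[20,-70,105,0,0,0,-1],[50,-80,140,0,0,0,-1],[80,-80,160,0,0,0,-1]]]'; python3 -m handwheel '[[[35,0,10,0,0,0,-1],[70,0,20,0,0,0,-1],[105,0,30,0,0,0,-1],[140,0,30,0,0,0,-1],[160,0,30,0,0,0,-1]]]';python3 to.py; python3 hs.py 17 t; python3 - <<'E'
from pose import *
p=np.load("p.npy")
crop('pics/top17.png','pics/t17.png',290,95,180,150,4)
for n in("top","scene"):
    d=np.load(f"pics/{n}17.npy");u,v,P=cloud(n,d);C=inv(p,P)
    m=(C[:,0]>20)&(C[:,0]<56)&(C[:,1]>-10)&(C[:,1]<75)&(C[:,2]>45)&(C[:,2]<68)&(C[:,0]<50);k=C[m]
    print(n,m.sum(),"slope dx/dy, x at y=50:",np.polyfit(k[:,1]-50,k[:,0],1).round(3),"ymin",k[:,1].min().round(1))
E
```

```text
clock: 13.35
eef_pos: [583.8, 3.2, 69.3]
eef_rot: [-1.563, 0.002, 1.546]
wrist_force: [-0.9, 0.3, 0.4]
finger_gap: -0.0
clock: 13.77
eef_pos: [428.8, 81.8, 151.6]
eef_rot: [-1.567, 0.001, 1.544]
wrist_force: [0.5, 0.4, -0.7]
finger_gap: 0.5
clock: 14.18
eef_pos: [402.2, 245.5, 151.9]
eef_rot: [-1.568, 0.0, 1.546]
wrist_force: [0.1, -0.3, 0.7]
finger_gap: 0.7
t 14.18 tip in cradle [-208.5  263.1  181.4] F [ 0.1 -0.3  0.7] gap 0.7 q [ 0.47  0.15  1.76  0.    1.23 -1.08]
scene 1058 cyl x,slope,z [ 8.1954e+01 -3.0000e-03  4.9851e+01] 1.22 y -50.0 50.0
top 835 cyl x,slope,z [ 8.3745e+01 -3.0000e-03  5.0396e+01] 1.76 y -50.0 50.0
top 169 slope dx/dy, x at y=50: [4.0000e-03 4.3796e+01] ymin 0.2
scene 200 slope dx/dy, x at y=50: [2.0000e-03 4.6258e+01] ymin -2.3
```

View pics/e17.png

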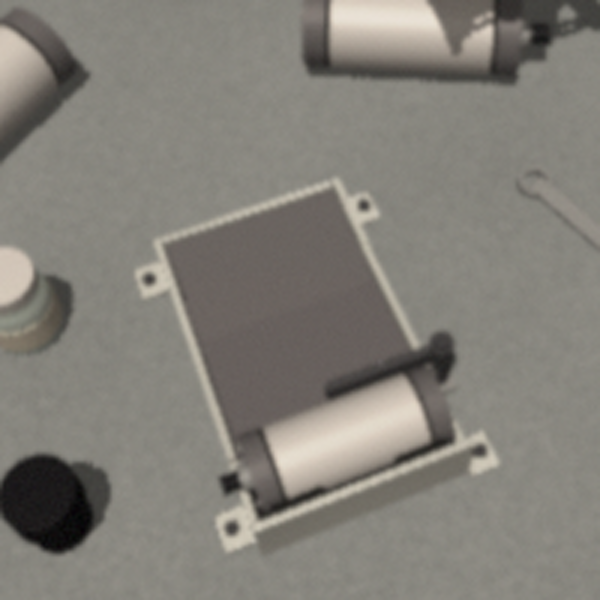

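View pics/t17.png

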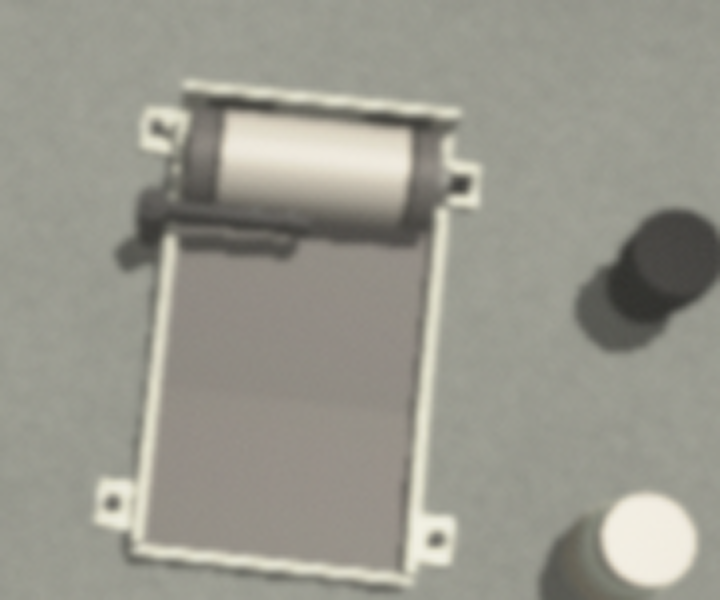

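Keeper lies straight across the ramp behind the housing (top crop (150,215) to (310,215), slope ≈ 0). Housing is home, the bystanders stand where they were, and the arm is clear.

```bash
python3 -c "
from cell import order
print(order.sign_off())"
```

```text
the job is handed in; nothing more can be done
None
```

I rolled the small housing up the ramp with two open fingertips behind it, and it dropped over the ridge into its seat. I then swung the keeper to its end stop with the fingers shut, and handed in at about 14.3 s with the arm clear.

**Last checks**
- **Housing:** its centre is at x ≈ 82 (scene camera) or 83.7 (top camera), z ≈ 50, and square. The 2 mm difference is within calibration.
- **Keeper:** it lies across the ramp to within 0.004 rad. The fingers stopped dead at its end stop while the wrist force rose to 15 N, the highest I read in the run.
- **Bystanders:** the jar, lens and spanner look unmoved in the pictures; I did not measure them.

**What disagreed:** the fingertips were really about 29.5 mm above where the reported TCP height put them. Because of that, my first approach only brushed the upper back of the housing, with about 4 N and no more than about 2 mm of movement. I backed off, measured the fingertips with the depth camera and used the corrected height from then on.

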